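Load the sample stem into the beam cube and hold it centred

TASK

Draw the stopper pin out of the guide bore on top of the sample cube and park it upright in the notch of the fork plate beside it, resting on its collar. Then take the sample stem (the one with the tall slim knob and the small white sample at its tip, not the wide-knobbed needle stem) out of the stand and lower it upright through the guide bore without touching the cube, until the sample sits in the middle of the four side ports, on the bore's axis. Finish while still holding the stem there, steady and clear of the cube; leave the needle stem, the lens stand and the boxes alone.

Things in the scene. Friction and masses are not known exactly. Their poses are not given: they have to be found in the camera images.
- sample_cube: Fixed black cube 84 mm wide, z 58 to 142 mm, on a black pedestal with a 90 mm square foot; hollow (60 mm inside), a 44 mm round open port in each side, centred 100 mm up. On top a round steel bush 60 mm across (top at z 152 mm) with the guide bore. A steel fork plate sticks out level from its top on its +y side. Origin on the table under the centre, z up.
- bore_mouth (a point): Centre of the guide bore's upper edge on the bush's top face, 152 mm above the table; z up along the bore, axes as the cube's. The bore is vertical, 22 mm in diameter and 22 mm deep, through the bush and the cube's top into the hollow.
- beam_centre (a point): Middle of the hollow cube where the axes of the four ports cross the bore's axis: 52 mm under bore_mouth, 100 mm above the table; axes as the cube's.
- notch_seat (a point): Where the stopper hangs in the fork plate's notch: mid-width, level with the plate's top (147 mm above the table), 80 mm from the bore's axis toward the cube's +y; axes as the cube's. Plate 46 mm wide, 5 mm thick, its end at 105 mm from the bore's axis; notch 24 mm wide, open at that end and from above, running along y in to 64 mm.
- stopper: Loose black round stopper pin, about 60 g; origin on its axis at the underside of its collar, z up. Below: shank 20 mm in diameter, 24 mm long, in the guide bore at the start. Above: collar 34 mm across, 5 mm thick (on the bush at the start), then a ribbed knob 26 mm in diameter, 5 to 25 mm above the origin: grip it there.
- stem_stand: Fixed stand: aluminium plate 50 x 166 x 6 mm on two posts over a black foot 70 x 170 mm; the plate's top is 105 mm above the table. Origin on the table under its middle, long axis y, z up. Three 14 mm holes at y -50, 0, +50 mm; the stems hang in the outer two, either way round.
- sample_stem: Loose round stem, about 80 g, hanging upright in the stand; origin on its axis at the underside of its collar (on the plate), z up. Above: collar 26 mm across, 5 mm thick, then a tall slim black knob 20 mm in diameter, 5 to 39 mm up: grip it there. Below: spigot 13 mm across, 6 mm long, 8 mm rod to -72 mm, sample holder 10 mm across to -84 mm (brass, white sample at the end).
- sample (a point): Middle of the sample holder on the sample stem's axis, 78 mm below the stem's origin.
- needle_stem: The other stem, to be left alone: same collar, spigot and rod, but a wide low black knob 34 mm in diameter, 5 to 17 mm over its origin, and a pointed tip 86 mm under it. Origin at the underside of its collar.
- lens_stand: Bystander: lens on a post, 120 mm tall, on a foot 75 x 53 mm, standing about 130 mm from the cube's axis on its +x side. Origin on the table.
- round_box: Bystander: pale round optics box, 41 mm across, 18 mm high. Origin at its underside.
- filter_case: Bystander: white square filter box, 63 x 63 x 22 mm. Origin at its underside.

How it is judged:
By the outcome, as a careful person would: the job done as asked, in the order asked, and still so for the second after the job is handed in, while the arm keeps its last pose, push and grip.
It also fails if it takes over 61 s, if anything falls off the work surface, if the arm or the gripper's body presses on something with over 40 N, if the wrist force passes 120 N, or if a joint passes its speed limit or range.

ROBOT

A 7-joint arm with a two-finger parallel gripper is mounted at the origin on a cart in front of the work surface, level with it; the furniture and walls round the work are solid. World frame = base frame: x ahead of the robot, y to its left, z up, the work surface at z = 0. Lengths are in m, angles in rad, forces in N, time in s.
With the tool pointing down it reaches from about 0.425 to 0.95 m from the base axis. Payload 4.7 kg.
Tool frame: the origin (TCP) lies on the centre line of the jaws, within the pads' length; the fingertips stand 8 mm ahead of it and the grasp point (between the pads) lies 11 mm behind it; z points along the fingers, y is the line along which they close (so a half turn about z gives the same grasp; the last joint's range is limited). The gripper opens to 85 mm and grips with 20 to 120 N. Pads are 22 mm wide; open, the fingers measure 114 mm over their backs; the gripper's body (76 mm by 85 mm) begins 54 mm behind the grasp point. The pads swing forward as they close: fully open they stand 13 mm farther back than shut.
Start: joints at [-1.139, 0.469, -0.049, 1.532, 0.024, 1.141, -0.082], TCP at [0.3, 0.605, 0.239] pointing down, gripper open.
Joint ranges: [-2.59, 2.59], [-0.33, 1.99], [-1.39, 1.29], [0.1, 2.45], [-1.04, 4.18], [0.21, 1.99], [-2.66, 2.66]. Speed limits (rad/s): [2.57, 2.57, 3.14, 3.14, 3.14, 3.14, 3.14].

INTERFACE

Orientations are given as a 3x3 rotation matrix whose columns are the frame's x, y, z axes.
In Python, from rig import arm, viewer, effector gives the robot as it stands (arm), with the cameras (viewer) and the gripper (effector). Calls block until the motion is done:
- arm.movep(position, orientation): joint-space move of the TCP to a pose.
- arm.move_l(position, attitude=None, feed=0.15, until_force=None): straight line of the TCP; attitude=None keeps the orientation; feed is the mean speed in m/s. With until_force (N) it stops when the force on the tool has changed by that much, and returns True; else False.
- arm.move_joints(angles): joint-space move.
- effector.command_gripper(opening, newtons=None): finger opening in m; newtons is the grip in N (None keeps the last); returns when the fingers have stopped.
- arm.sleep(seconds).
- arm.inverse_kinematics(position, orientation): joint angles nearest the present ones, or None.
- arm.sense(): the state.
- viewer.camera(name): name is "scene" or "top" or "wrist"; returns the picture (400x640x3 uint8, red, green, blue); there is no depth.
- viewer.camera_params(name): a dict with "K" (3x3 intrinsics, pixels), "dist" ([k1, k2, p1, p2, k3] as OpenCV has them; the pictures are not rectified), "position" and "rotation" of the camera in the world; the wrist camera has in their place "tool_from_camera" (4x4, takes a point from camera to tool coordinates, whose origin is the TCP and whose axes are the flange's). Camera axes: x right, y down, z forward; pixel columns grow to the right and rows downward; lengths in m; the calibration is good to about 2 mm. A picture is of the moment at which its call begins: read the wrist's pose just before it. camera_params takes no time and is no camera call.
A pose or a line that the arm cannot do raises arm.Unreachable and nothing moves.
- arm.finish_job(): hands the job in; it is judged then, once.
The state is a dict: "time_s": time; "joint_pos": joint angles; "qd": joint speeds; "joint_efforts": joint torques, N m; "position": TCP position; "tcp_rot": TCP orientation; "wrist_force": force on the tool from outside, world axes, zero at the start; "ft_torque": the same for the moment, N m; "finger_gap": finger opening in m; "gripper_force": force on a finger pad.
Only numpy, scipy, OpenCV 4.12 (cv2) and the standard library are available. Lean on these libraries where they do the work, as an engineer would, in place of code of your own. Each camera call takes 0.05 s, during which the arm holds its last target. There are 200 camera calls.

## Working session

There is one attempt and no reset: what is moved stays moved. The work goes in short steps, each a Python script; the robot and the scene stay as the last script left them, time stands still between calls to the robot, and variables do not carry over. Pictures are saved under pics/ and viewed, at most 10 in all, crops included, and the job is handed in when it is done.

```bash
ls; mkdir -p pics
python3 - <<'E'
from rig import arm, viewer, effector
import cv2,numpy as np
for n in ("scene","top"):
    im=viewer.camera(n); cv2.imwrite(f"pics/{n}0.png",im[:,:,::-1])
for n in ("scene","top","wrist"):
    print(n,viewer.camera_params(n))
s=arm.sense();print(s["time_s"],s["position"],s["tcp_rot"],s["finger_gap"])
E
```

```text
pics
rig.py
scene {'K': array([[485.29318058,   0.        , 318.58111777],
       [  0.        , 485.29318058, 201.19378555],
       [  0.        ,   0.        ,   1.        ]]), 'dist': array([0.02193383, 0.        , 0.        , 0.        , 0.        ]), 'position': array([-0.32196895, -1.21348168,  0.83980847]), 'rotation': array([[ 0.76090656, -0.31256591,  0.56861565],
       [-0.64880687, -0.37787763,  0.66049841],
       [ 0.00841785, -0.87149931, -0.49032447]])}
top {'K': array([[512.38950058,   0.        , 309.4610829 ],
       [  0.        , 512.38950058, 201.10348117],
       [  0.        ,   0.        ,   1.        ]]), 'dist': array([-0.05624708,  0.        ,  0.        ,  0.        ,  0.        ]), 'position': array([ 0.36887106, -0.19628014,  1.30683349]), 'rotation': array([[-0.00371295, -0.99351694,  0.11362352],
       [-0.9999899 ,  0.00397684,  0.00209596],
       [-0.00253423, -0.11361459, -0.99352167]])}
wrist {'K': array([[333.18962099,   0.        , 316.5797031 ],
       [  0.        , 333.18962099, 203.57853461],
       [  0.        ,   0.        ,   1.        ]]), 'dist': array([0.02420488, 0.        , 0.        , 0.        , 0.        ]), 'tool_from_camera': array([[-5.61948665e-04, -9.58055362e-01, -2.86582636e-01,
         7.25327856e-02],
       [ 9.99999825e-01, -4.85297565e-04, -3.38494453e-04,
        -2.81709717e-04],
       [ 1.85218571e-04, -2.86582776e-01,  9.58055467e-01,
        -1.34213713e-01],
       [ 0.00000000e+00,  0.00000000e+00,  0.00000000e+00,
         1.00000000e+00]])}
0.1 [0.29989256 0.60414642 0.23835418] [[-8.95733656e-01  4.44590429e-01 -7.54273276e-04]
 [ 4.44591066e-01  8.95732184e-01 -1.62425369e-03]
 [-4.65007966e-05 -1.79024186e-03 -9.99998396e-01]] 0.08541249980926638
```

View pics/scene0.png

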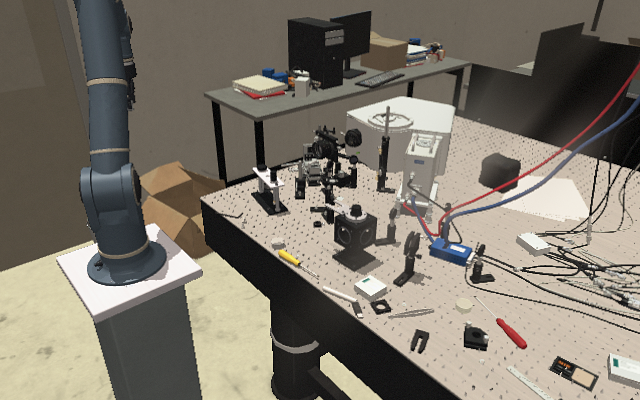

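View pics/top0.png

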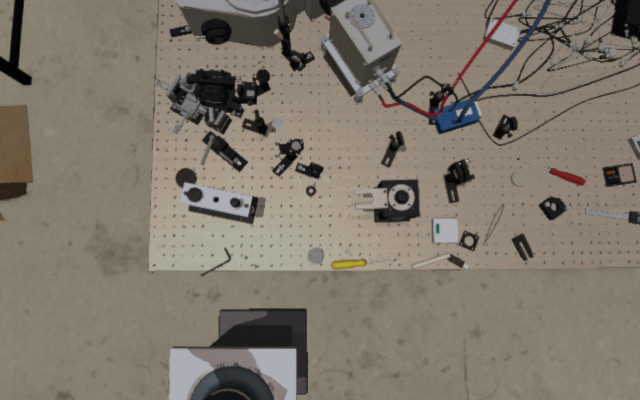

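The scene picture shows the cube at about (355,235) and the stand at (268,188). In the top picture the bush is at (402,197), with the fork pointing left (+y). The stand is around (218,202). I'll zoom in on both.

```bash
cat > h.py <<'E'
from rig import arm, viewer, effector
import cv2,numpy as np
def cam(n,s=None):
    p=viewer.camera_params(n)
    if n=="wrist":
        s=s or arm.sense(); T=p["tool_from_camera"]; R=s["tcp_rot"]
        return p["K"],p["dist"],R@T[:3,:3],s["position"]+R@T[:3,3]
    return p["K"],p["dist"],p["rotation"],p["position"]
def ray(c,uv):
    K,d,R,o=c
    q=cv2.undistortPoints(np.array([[uv]],float),K,d)[0,0]
    v=R@np.array([q[0],q[1],1]); return o,v/np.linalg.norm(v)
def at_z(c,uv,z):
    o,v=ray(c,uv); return o+v*(z-o[2])/v[2]
def tri(obs):
    A=np.zeros((3,3));b=np.zeros(3)
    for c,uv in obs:
        o,v=ray(c,uv);P=np.eye(3)-np.outer(v,v);A+=P;b+=P@o
    x=np.linalg.solve(A,b)
    return x,[float(np.linalg.norm((np.eye(3)-np.outer(v,v))@(x-o))) for o,v in (ray(c,uv) for c,uv in obs)]
def proj(c,X):
    K,d,R,o=c
    return cv2.projectPoints((R.T@(np.asarray(X,float).reshape(-1,3)-o).T).T.copy(),np.zeros(3),np.zeros(3),K,d)[0][:,0]
def down(yaw): # tool y axis at angle yaw from world x
    c,s=np.cos(yaw),np.sin(yaw); y=np.array([c,s,0]);z=np.array([0,0,-1.]);return np.column_stack([np.cross(y,z),y,z])
E
python3 - <<'E'
from h import *
t=cv2.imread("pics/top0.png");s=cv2.imread("pics/scene0.png")
a=cv2.resize(t[165:235,170:275],None,fx=4,fy=4,interpolation=2);b=cv2.resize(t[165:235,345:440],None,fx=4,fy=4,interpolation=2)
c=cv2.resize(s[150:220,240:345],None,fx=4,fy=4,interpolation=2);d=cv2.resize(s[195:265,325:420],None,fx=4,fy=4,interpolation=2)
cv2.imwrite("pics/crop.png",np.vstack([np.hstack([a,b]),np.hstack([c,d])]))
c=cam("top")
print(at_z(c,(402,197),.177),at_z(c,(194,196),.14),at_z(c,(236,203),.105),at_z(c,(218,202),.105))
E
```

```text
[ 0.50644752 -0.39978475  0.177     ] [0.51520759 0.0720041  0.14      ] [ 0.5025015  -0.02010753  0.105     ] [0.50504941 0.02263166 0.105     ]
```

View pics/crop.png

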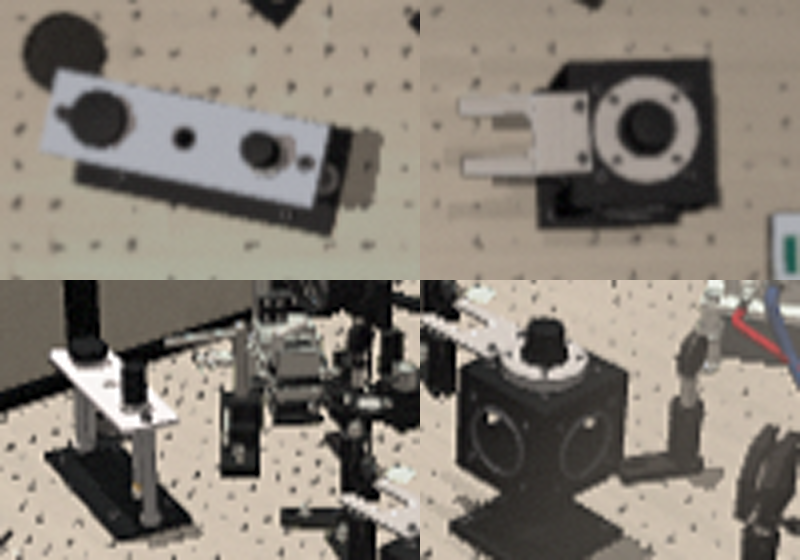

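The crop shows three things in top-image pixels. The wide-knobbed needle stem is at (195,194.5) and the middle hole at (216,199.5). The slim-knobbed sample stem is at the −y end, (235.5,202.5). The stopper knob is at (401,195), with the fork toward +y and almost no yaw. Next I'll take wrist views of each from two yaws.

```bash
cat > v.py <<'E'
from h import *
import pickle
out=[]
def go(p,y):
    arm.movep(np.array(p),down(np.radians(y))); arm.sleep(.15)
    s=arm.sense(); im=viewer.camera("wrist")
    out.append((s,im)); print(round(s["time_s"],2),s["position"].round(4),s["joint_pos"].round(2))
go([.50,-.02,.27],150)
go([.50,-.02,.27],30)
go([.507,-.38,.30],-10)
go([.507,-.38,.30],115)
pickle.dump(out,open("v.pkl","wb"))
W=[cv2.resize(im[:,:,::-1],(400,250),interpolation=cv2.INTER_AREA) for _,im in out]
cv2.imwrite("pics/w.png",np.vstack([np.hstack(W[:2]),np.hstack(W[2:])]))
E
python3 v.py
```

```text
2.59 [ 0.5001 -0.0194  0.2699] [-0.22  0.15  0.2   1.91 -0.03  1.08  2.61]
4.58 [ 0.5  -0.02  0.27] [-0.41  0.15  0.41  1.92 -0.07  1.08  0.56]
6.13 [ 0.508  -0.3782  0.2998] [ 0.05  0.42  0.73  1.59 -0.29  1.24  0.67]
7.78 [ 0.5071 -0.3797  0.2995] [ 1.13  0.47 -0.8   1.53  0.35  1.29  2.29]
```

View pics/w.png

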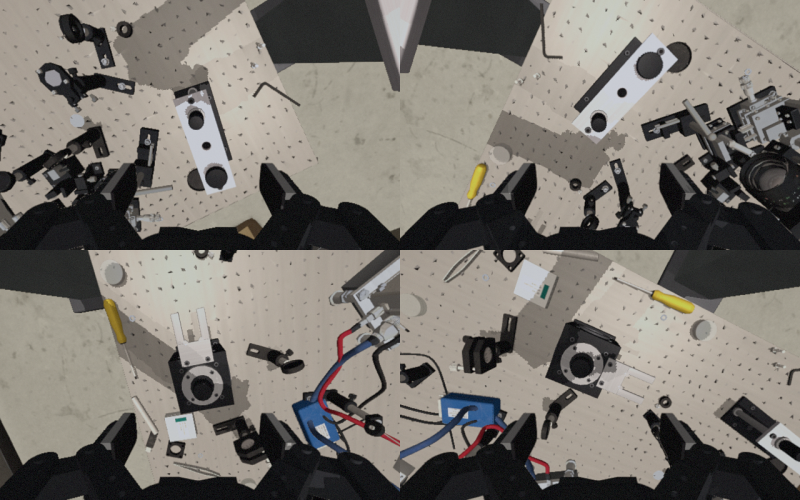

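The wrist views at half scale show the slim knob at (195,118) and (198,122) in the top pair. The bottom pair shows the bush with the fork at (202,138) and (178,116). I'll magnify these with a grid so I can pick points.

```bash
cat > crop.py <<'E'
from h import *
import pickle
o=pickle.load(open("v.pkl","rb"))
T=[]
for i,(x0,y0,w,h,r) in enumerate([(255,135,180,136,0),(265,85,180,136,0),(255,85,136,180,1),(240,115,180,136,0)]):
    im=o[i][1][:,:,::-1][y0:y0+h,x0:x0+w]; f=400/180
    im=cv2.resize(im,None,fx=f,fy=f,interpolation=cv2.INTER_CUBIC)
    for k in range(0,w,20): im[:6 if k%100 else 14,int(k*f)]=(0,0,255)
    for k in range(0,h,20): im[int(k*f),:6]=(0,0,255)
    if r: im=np.rot90(im).copy()
    T.append(im[:300,:400]); print(im.shape)
H=min(t.shape[0] for t in T); T=[t[:H,:400] for t in T]
cv2.imwrite("pics/z.png",np.vstack([np.hstack(T[:2]),np.hstack(T[2:])]))
E
python3 crop.py
```

```text
(302, 400, 3)
(302, 400, 3)
(302, 400, 3)
(302, 400, 3)
```

View pics/z.png

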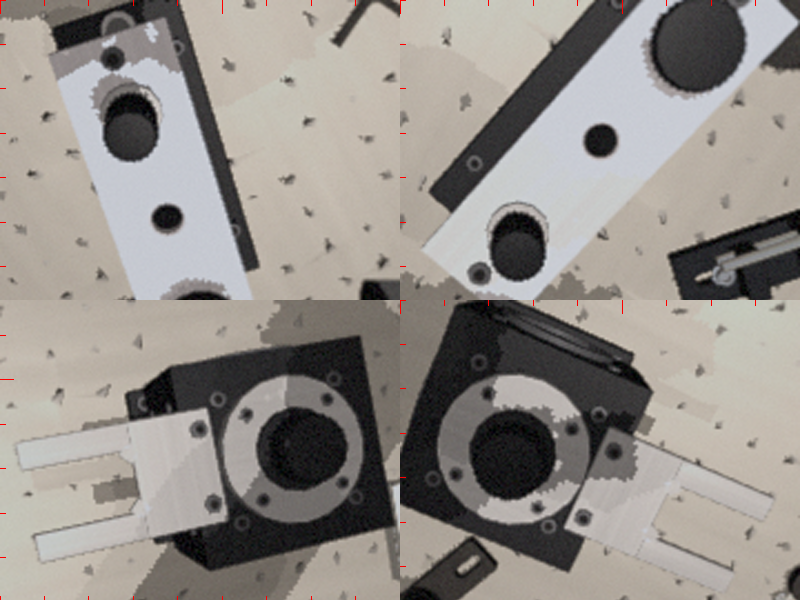

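Magnified pixel picks per tile:
- **Slim-knob top:** (130,134) and (118,253).
- **Middle hole:** (167,217) and (200,140).
- **Bush centre:** (293,149) and (113.5,148.5).
- **Fork tip middle:** (27,503−300) and (349,242).

I'll triangulate these and estimate the camera bias.

```bash
cat > fit.py <<'E'
from h import *
import pickle
from scipy.optimize import least_squares
from scipy.spatial.transform import Rotation as Ro
o=pickle.load(open("v.pkl","rb"))
off=[(255,135),(265,85),(255,85),(240,115)]
def px(i,tx,ty):
    if i==2: tx,ty=301-ty,tx
    return np.array([off[i][0]+(tx+.5)*.45-.5,off[i][1]+(ty+.5)*.45-.5])
pts={"knob":[(0,130,134),(1,118,253)],"hole":[(0,167,217),(1,200,140)],"bush":[(2,293,149),(3,113.5,148.5)],"tip":[(2,27,202.7),(3,349,242.3)]}
zs={"knob":.144,"hole":.105,"bush":.152,"tip":.147}
C=[cam("wrist",s) for s,_ in o]
for n,l in pts.items():
    print(n,*tri([(C[i],px(i,*t)) for i,*t in l]))
names=list(pts)
def camb(i,b):
    s=o[i][0];p=viewer.camera_params("wrist");T=p["tool_from_camera"];R=s["tcp_rot"]
    return p["K"],p["dist"],R@T[:3,:3]@Ro.from_rotvec(b[3:]).as_matrix(),s["position"]+R@(T[:3,3]+b[:3])
def f(v):
    X=v[:12].reshape(4,3);b=v[12:]
    r=[(proj(camb(i,b),X[k])[0]-px(i,*t))/.5 for k,n in enumerate(names) for i,*t in pts[n]]
    return np.concatenate([np.ravel(r),b[:3]/.002,b[3:]/.004,[(X[k,2]-zs[n])/.001 for k,n in enumerate(names)]])
x0=np.concatenate([np.ravel([tri([(C[i],px(i,*t)) for i,*t in pts[n]])[0] for n in names]),np.zeros(6)])
s=least_squares(f,x0,x_scale="jac")
X=s.x[:12].reshape(4,3)
print(X.round(4),s.x[12:].round(4),s.fun[:16].round(1))
d=X[3]-X[2];print("tip dist",np.hypot(*d[:2]),"yaw",np.degrees(np.arctan2(-d[0],d[1])),"knob-hole",np.linalg.norm((X[0]-X[1])[:2]))
c=cam("top")
print("top",at_z(c,(401.8,197),.152),at_z(c,(215.6,199.1),.105),at_z(c,(235,202),.144))
E
python3 fit.py
```

```text
knob [ 0.50205178 -0.02176704  0.13835232] [0.0005385875797663863, 0.0005385875797665936]
hole [0.51224083 0.02720931 0.10186296] [0.00047526870224750634, 0.0004752687022472827]
bush [ 0.50938557 -0.40371467  0.14816178] [0.0003899811762526425, 0.00038998117625247975]
tip [ 0.50643657 -0.29823089  0.14174815] [1.2255199433097978e-05, 1.2255199433243137e-05]
[[ 0.5019 -0.0215  0.1435]
 [ 0.5122  0.0269  0.1054]
 [ 0.5095 -0.4033  0.1522]
 [ 0.5066 -0.2993  0.1468]] [-0.0011  0.0004 -0.0005  0.0002 -0.0001 -0.0001] [ 0.6  0.2  0.2  0.7 -0.  -0.6  0.5 -0.3  0.2 -0.1 -0.  -0.2 -0.8 -0.1
 -0.6  0.6]
tip dist 0.10401044984023616 yaw 1.6383393355022904 knob-hole 0.0495152935809495
top [ 0.50949346 -0.40383151  0.152     ] [0.51198162 0.02845197 0.105     ] [ 0.50047557 -0.02350198  0.144     ]
```

The geometry checks out. The fork-tip distance is 104 mm against 105, knob-to-hole is 49.5 mm against 50, and the top camera agrees to about 2 mm. Now I'll draw the stopper.

```bash
cat > s1.py <<'E'
from h import *
def st(m):
    s=arm.sense();print(m,round(s["time_s"],2),s["position"].round(4),s["wrist_force"].round(1),round(s["finger_gap"],4),np.round(s["gripper_force"],1));return s
B=[.5095,-.4033]; R=down(np.radians(50))
arm.movep(np.array([*B,.24]),R); effector.command_gripper(.055,30)
st("above")
print(arm.move_l(np.array([*B,.168]),feed=.06,until_force=8)); st("down")
effector.command_gripper(.0,30); st("grip")
arm.move_l(np.array([*B,.215]),feed=.05); st("up")
cv2.imwrite("pics/a_w.png",viewer.camera("wrist")[:,:,::-1]);cv2.imwrite("pics/a_s.png",viewer.camera("scene")[:,:,::-1])
a=cv2.imread("pics/a_w.png")[100:380,170:470];b=cv2.resize(cv2.imread("pics/a_s.png")[170:270,310:420],None,fx=2.8,fy=2.8,interpolation=2)
cv2.imwrite("pics/a.png",np.hstack([a,b]))
E
python3 s1.py
```

```text
above 9.2 [ 0.5095 -0.4034  0.2401] [ 0.9 -0.1 -0.5] 0.0552 0.0
False
down 10.55 [ 0.5098 -0.4034  0.1685] [-0.1  0.1 -0. ] 0.0548 0.0
grip 10.92 [ 0.5097 -0.4034  0.1685] [-0.7  0.   1.3] 0.0246 29.7
up 12.01 [ 0.5093 -0.4032  0.2146] [-0.2 -0.5 -1.2] 0.0243 29.5
```

View pics/a.png

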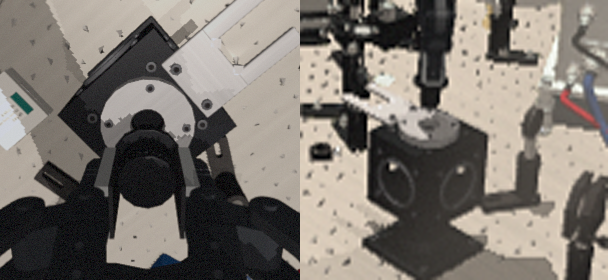

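The pictures show the stopper held upright between the pads with the bore mouth open beneath it. Next is the notch.

```bash
cat > s2.py <<'E'
from h import *
from s1h import st
N=[.5073,-.3233]
arm.move_l(np.array([*N,.215]),feed=.1); arm.sleep(.1); st("over")
arm.move_l(np.array([*N,.170]),feed=.06,until_force=5); st("mid")
print(arm.move_l(np.array([*N,.160]),feed=.02,until_force=4)); s=st("seat")
effector.command_gripper(.05); st("open")
arm.move_l(s["position"]+[0,0,.09],feed=.12); st("up")
cv2.imwrite("pics/b_w.png",viewer.camera("wrist")[:,:,::-1]);cv2.imwrite("pics/b_s.png",viewer.camera("scene")[:,:,::-1])
a=cv2.imread("pics/b_w.png")[60:340,150:500];b=cv2.resize(cv2.imread("pics/b_s.png")[170:270,310:420],None,fx=2.8,fy=2.8,interpolation=2)
cv2.imwrite("pics/b.png",np.hstack([a,b]))
E
sed -n 2,3p s1.py | sed '1i from h import *' > s1h.py; python3 s2.py
```

```text
over 13.16 [ 0.5071 -0.3243  0.2149] [ 0.5  0.  -0.2] 0.0246 29.5
mid 14.06 [ 0.5076 -0.3233  0.1703] [ 0.4  0.  -0.3] 0.0245 29.5
True
seat 14.47 [ 0.5075 -0.3234  0.1634] [0.2 0.6 2.9] 0.0247 29.9
open 14.83 [ 0.5067 -0.3232  0.1622] [-0.2 -0.1 -0.2] 0.0501 0.0
up 15.74 [ 0.507  -0.3233  0.2526] [ 0.3  0.9 -0.9] 0.0499 0.0
```

View pics/b.png

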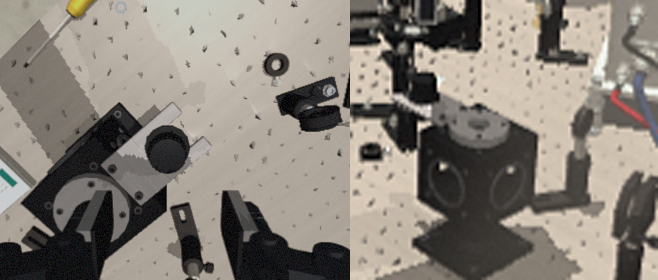

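The stopper sits upright in the notch with its collar on the plate, and the seat height was as predicted (0.1634). Next is the sample stem.

```bash
cat > s3.py <<'E'
from h import *
from s1h import st
S=[.5019,-.0215]; B=[.5095,-.4033]
arm.movep(np.array([*S,.23]),down(np.radians(78))); st("above")
print(arm.move_l(np.array([*S,.124]),feed=.08,until_force=8)); st("down")
effector.command_gripper(.0,50); g=st("grip")
arm.move_l(np.array([*S,.215]),feed=.07); st("up")
arm.move_l(np.array([*S,.31]),feed=.15)
arm.move_l(np.array([*B,.31]),down(np.radians(50)),feed=.15); arm.sleep(.3); s=st("over bore")
import pickle
im=viewer.camera("wrist");pickle.dump((s,im,g),open("c.pkl","wb"))
sc=viewer.camera("scene");tp=viewer.camera("top")
cv2.imwrite("pics/c_s.png",sc[:,:,::-1]);cv2.imwrite("pics/c_t.png",tp[:,:,::-1]);cv2.imwrite("pics/c_w.png",im[:,:,::-1])
a=cv2.resize(im[120:340,230:400,::-1],None,fx=2.4,fy=2.4,interpolation=2)
b=cv2.resize(sc[140:250,310:400,::-1],None,fx=4,fy=4,interpolation=2)
H=max(a.shape[0],b.shape[0]);P=lambda q:cv2.copyMakeBorder(q,0,H-q.shape[0],0,0,0)
cv2.imwrite("pics/c.png",np.hstack([P(a),P(b)]))
E
python3 s3.py
```

```text
above 17.0 [ 0.5025 -0.0236  0.23  ] [ 1.4 -0.3  0.2] 0.0499 0.0
False
down 18.48 [ 0.5023 -0.0215  0.1245] [0.1 0.2 0.1] 0.0502 0.0
grip 18.86 [ 0.5022 -0.0215  0.1245] [-0.3 -1.   4.3] 0.0187 48.9
up 20.31 [ 0.5016 -0.0215  0.2145] [ 0.2 -0.4 -0.4] 0.0184 48.8
over bore 24.09 [ 0.5095 -0.4032  0.3101] [ 0.5  0.8 -0.8] 0.0187 48.8
```

View pics/c.png

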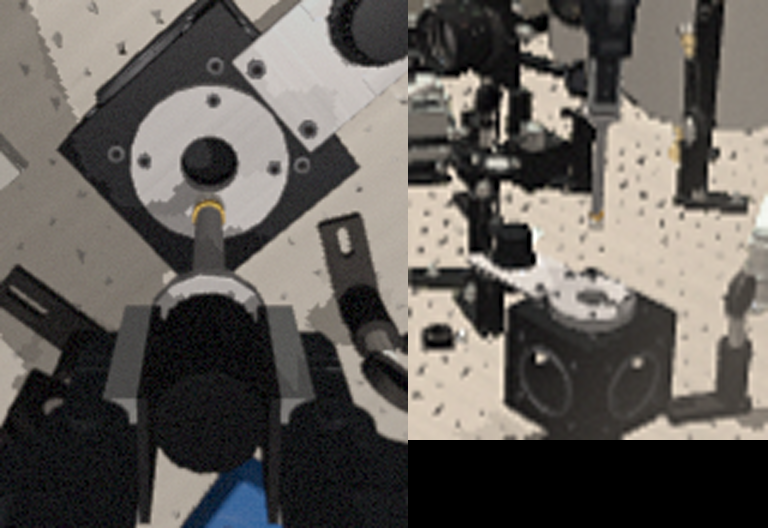

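The pictures show the stem held upright, with its brass tip at crop (209,205). The bore is at (209,161) and the stopper is still parked. I'll compare these with the predicted projections.

Run:
```python
from h import *
import pickle
s,im,g=pickle.load(open("c.pkl","rb"))
p=viewer.camera_params("wrist");T=p["tool_from_camera"];R=s["tcp_rot"]
c=(p["K"],p["dist"],R@T[:3,:3],s["position"]+R@(T[:3,3]+[-.0011,.0004,-.0005]))
t=s["position"];z=t[2]-.0195
q=lambda X:((proj(c,X)-[230,120]+.5)*2.4-.5).round(1)
print("bush/bore",q([.5095,-.4033,.152]),"tipend",q([t[0],t[1],z-.084]),"brasstop",q([t[0],t[1],z-.072]))
a=np.linspace(0,2*np.pi,40);u=np.c_[np.cos(a),np.sin(a),0*a]
print("tip rim ext",q([t[0],t[1],z-.084]+.005*u).min(0),q([t[0],t[1],z-.084]+.005*u).max(0),"holder top rim",q([t[0],t[1],z-.072]+.005*u).min(0),q([t[0],t[1],z-.072]+.005*u).max(0))
print("collar rim",q([t[0],t[1],z]+.013*u).min(0),q([t[0],t[1],z]+.013*u).max(0))
print("bush rim",q([.5095,-.4033,.152]+.030*u).min(0),q([.5095,-.4033,.152]+.030*u).max(0))
print("bore rim",q([.5095,-.4033,.152]+.011*u).min(0),q([.5095,-.4033,.152]+.011*u).max(0))
cs=cam("scene");k=lambda X:((proj(cs,X)-[310,140]+.5)*4-.5).round(1)
print("scene tip",k([t[0],t[1],z-.084]),"collar",k([t[0],t[1],z]),"bore",k([.5095,-.4033,.152]))
cv2.imwrite("pics/d.png",cv2.resize(im[170:250,280:360,::-1],None,fx=7,fy=7,interpolation=2))
```

```text
bush/bore [[207.9 160.1]] tipend [[208.  201.6]] brasstop [[208.  213.2]]
tip rim ext [192.  186.1] [224.1 216.9] holder top rim [191.1 197. ] [224.8 229.2]
collar rim [145.9 258.3] [269.4 371.8]
bush rim [128.2  80.2] [287.5 235.4]
bore rim [178.7 131.4] [237.1 188.2]
scene tip [[185.5 225.4]] collar [[191.4 113.4]] bore [[181.9 294.5]]
```

View pics/d.png

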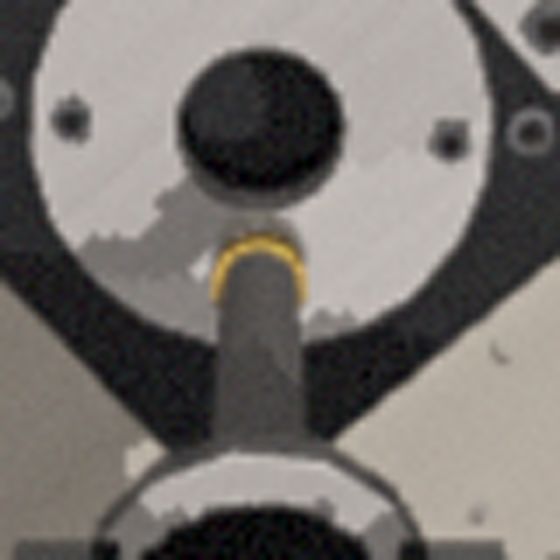

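The stem-to-bore offset is under 0.5 mm and the stem isn't tilted. The scene offsets at collar, tip and bore all agree at about +5 crop px. I'll apply a 0.3 mm correction and lower it.

```bash
cat > s4.py <<'E'
from h import *
from s1h import st
B=[.5098,-.4033]
print(arm.move_l(np.array([*B,.255]),feed=.08,until_force=5)); st("a")
print(arm.move_l(np.array([*B,.1975]),feed=.04,until_force=5)); arm.sleep(.5); s=st("in"); print(s["tcp_rot"][:,2].round(4),np.abs(s["qd"]).max())
w=viewer.camera("wrist");sc=viewer.camera("scene")
a=cv2.resize(w[120:340,220:420,::-1],None,fx=2,fy=2,interpolation=2)
b=cv2.resize(sc[185:275,315:405,::-1],None,fx=4.4,fy=4.4,interpolation=2)
H=max(a.shape[0],b.shape[0]);P=lambda q:cv2.copyMakeBorder(q,0,H-q.shape[0],0,0,0)
cv2.imwrite("pics/e.png",np.hstack([P(a),P(b)]))
c=cam("scene");q=lambda X:((proj(c,X)-[315,185]+.5)*4.4-.5).round(1)
t=s["position"];print("collar",q([t[0],t[1],t[2]-.0195]),"bore",q([*B,.152]),"beam",q([*B,.1]))
p=viewer.camera_params("wrist");T=p["tool_from_camera"];R=s["tcp_rot"]
c=(p["K"],p["dist"],R@T[:3,:3],s["position"]+R@(T[:3,3]+[-.0011,.0004,-.0005]))
q=lambda X:((proj(c,X)-[220,120]+.5)*2-.5).round(1)
a=np.linspace(0,2*np.pi,60);u=np.c_[np.cos(a),np.sin(a),0*a]
for n,r,z in(("bore",.011,.152),("rod at mouth",.004,.152),("collar",.013,t[2]-.0195)):
    e=q([*B,z]+r*u);print(n,e.min(0),e.max(0))
E
python3 s4.py
```

```text
False
a 25.08 [ 0.5102 -0.4034  0.2554] [ 0.2 -0.3 -0.3] 0.0184 48.8
False
in 27.17 [ 0.5098 -0.4033  0.1975] [-0.3 -0.7 -0.1] 0.0182 48.8
[-0. -0. -1.] 0.0014266582755398448
collar [[180.4  90. ]] bore [[178.5 125.8]] beam [[174.8 195.4]]
bore [155.2 189.4] [231.1 260.3]
rod at mouth [179.4 212.4] [207.  238.2]
collar [141.6 215.2] [244.6 309.8]
```

View pics/e.png

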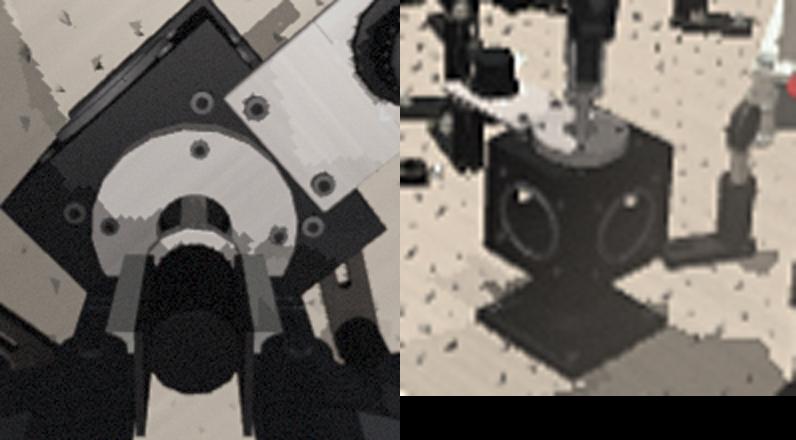

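The rod is centred in the bore: rod x≈194 and bore 158–231 in the wrist crop. There is no contact force, the stopper is still parked, and the arm is steady. Handing in.

```bash
python3 -c "
from rig import arm, viewer, effector
print(arm.finish_job())"
```

```text
the job is handed in; nothing more can be done
None
```

The job is handed in at about 27 s of robot time: the stopper is parked upright in the fork notch on its collar, and the sample stem is held steady in the bore, with the sample at beam centre by measurement (not seen through a port) and no contact force.

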